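Feed a wooden blank into the drilling jig with a push stick

ROBOT

A 6-joint arm with a two-finger parallel gripper is mounted at the origin on the work surface. World frame = base frame: x ahead of the robot, y to its left, z up, the work surface at z = 0. Lengths are in m, angles in degrees, forces in N, time in s.
With the tool pointing down it reaches from about 0.375 to 0.9 m from the base axis. Payload 3.1 kg.
Tool frame: the origin (TCP) lies midway between the tips of the shut fingers; the grasp point (between the pads) lies 19 mm behind it; z points along the fingers, y is the line along which they close (so a half turn about z gives the same grasp; the last joint's range is limited). The gripper opens to 87 mm and grips with 3 to 60 N. Pads are 19 mm wide; open, the fingers measure 117 mm over their backs; the gripper's body (75 mm by 190 mm) begins 51 mm behind the grasp point.
Start: joints at [60.132, 30.224, 82.088, -0, 67.689, -10.227], TCP at [0.21, 0.589, 0.223] pointing down, gripper open.
Joint ranges: [-176.69, 176.69], [-43.24, 126.21], [12.49, 139.97], [-82, 262], [0, 151.66], [-163.58, 163.58]. Speed limits (degrees/s): [159.86, 159.86, 180, 180, 180, 180].

INTERFACE

Orientations are given as a 3x3 rotation matrix whose columns are the frame's x, y, z axes.
In Python, from rig import read_state, capture, camera_info, hand_in gives the robot as it stands.
- The arm moves only by the tool drive_tool, never from a script. Its argument "motion" is a list of rows, each a list of 2 entries, a list of its own where there are three numbers: the shift along the tool's x, y, z in mm, then the turn, a rotation vector about the tool's x, y, z in rad. A call has 1 to 5 rows; each row shifts and turns the commanded pose from where the row before left it, along the tool's axes as they then stand; what a row does not reach is not made up. A row lasts 1/10 s, in which the tool goes at most 50 mm and 8.59 degrees, less where a joint would pass 70% of its speed; a pose out of reach is approached as far as the arm can. A call is refused whole if a number of a shift passes 50 or a number of a turn 0.15, either way. A call with a gripper value outside its range is refused whole. "gripper" is the opening, from 0 (shut) to 1 (fully open), set as the call begins (left out, the last holds). The fingers move at their own pace and stop on an object; the grip force is fixed at half the most. Time passes only in rows, so rows that do not move let the fingers close. It gives the time, the measured TCP pose, the force, the opening and the grip force at its end, in the units of the state.
- read_state(): the state, without advancing time (a new reading comes with each control period).
- capture(name): name is "scene" or "top" or "wrist"; returns the picture (400x640x3 uint8, red, green, blue); there is no depth.
- camera_info(name): a dict with "fovy" (degrees; the focal length in pixels is half the picture's height over the tangent of half this angle, whatever the lens; pixels are square), "cx", "cy" (the principal point, pixels), "xyz" and "orientation" of the camera in the world; the wrist camera has in their place "T_tool_cam" (4x4, takes a point from camera to tool coordinates, whose origin is the TCP and whose axes are the flange's). Camera axes: x right, y down, z forward; pixel columns grow to the right and rows downward; lengths in m; the calibration is good to about 2 mm. The wrist camera is an equidistant fisheye: a pixel r from the principal point sees the ray r / f radians off the axis. A picture is of the moment at which its call begins: read the wrist's pose just before it. camera_info takes no time and is no camera call.
- hand_in(): hands the job in; it is judged then, once.
The state is a dict: "time_s": time; "joint_positions": joint angles; "qvel": joint speeds; "tau": joint torques, N m; "position": TCP position; "tcp_rot": TCP orientation; "force": force on the tool from outside, world axes, zero at the start; "moment": the same for the moment, N m; "opening": opening from 0.0 (shut) to 1.0 (fully open); "grasp_force": force on a finger pad.
Only numpy, scipy, OpenCV 4.12 (cv2) and the standard library are available. Lean on these libraries where they do the work, as an engineer would, in place of code of your own. Each camera call takes 0.05 s, during which the arm holds its last target. There are 200 camera calls.

TASK

Pick up the wooden push stick and, touching the blank only with the stick, feed the small wooden blank from the jig's infeed bed through the narrow covered channel until it meets the sprung tip of the end stop; hold it there for a second with a steady push of about 10 newtons, never much more, or the stop's setting is spoilt. Then draw the stick out and stand it back upright on the bench, clear of the jig, leaving the blank resting against the stop and the other things on the bench alone.

Things in the scene. Friction and masses are not known exactly. Their poses are not given: they have to be found in the camera images.
- jig: Drilling jig fixed to the bench: white-faced board base 330 x 120 mm, 12 mm thick, two wooden fences on it. Its x axis is the feed direction, y is left of it, z up. Origin: on the bench top, below the middle of the channel mouth. The base reaches from x -140 to +190 mm; the bed (base top) is at z 12 mm.
- mouth (a point): Middle of the channel mouth, on the bed (jig x 0, y 0, z 12 mm), axes as the jig's. From here the fences, 26 mm tall and 30 mm apart, run straight to x 190 mm; they reach out to y +-45 mm. Before it, from x -45 to 0, two flared guides 26 mm tall narrow the way from 60 to 30 mm; behind them the bed is open.
- cover_mid (a point): Middle of the top of the fixed clear cover, a 4 mm plate lying on the fences from jig x 0 to 150 mm, 90 mm wide; 26 mm clear height below it. Its top is at jig z 42 mm.
- pad (a point): Innermost point of a sprung round pad (radius 20 mm) in the left fence at jig x 92 mm. It shows 6 mm into the channel, gives way sideways at 1.5 N rising to about 3.5 N, and presses the blank onto the right fence: moving the blank past it takes some 2 to 6 N of push, felt well before the stop is met.
- stop: Aluminium holder of the end stop, 20 x 28 x 26 mm with a black knob, fixed in the channel's end behind the cover. Origin: centre of its underside, on the bed at jig x 175 mm, axes as the jig's. From it a rod with a sprung rubber tip (18 mm disc) points back to the mouth. How far it is set out is not measured: the tip's face is 33 to 73 mm before the origin. The tip gives 1 mm per 5 N.
- blank: Plain pale wooden block, 60 x 27 x 22 mm, about 30 g, loose on the infeed bed before the flare. Origin: centre of its underside; x is its length and points roughly along the feed direction (up to 0.2 rad askew), z up.
- stick: Dark wooden push stick, 90 g, standing on the bench. Origin: centre of the handle's underside, z up. Handle: block 70 (x) x 24 (y) x 46 mm tall, centred on the origin; grip it across its 24 mm. A straight bar 14 mm wide, 18 mm tall, underside level with the handle's, reaches along +x to a flat nose 185 mm from the origin. Centre of mass at about x 33 mm.
- stick_nose (a point): Centre of the flat end face of the push stick's nose, 9 mm above its underside; axes as the stick's.
- spray_can: Bystander: spray can, 66 mm diameter, 190 mm tall, standing beyond the jig. Origin under its centre.
- cartridge: Bystander: white sealant cartridge, 50 mm diameter, 215 mm tall, standing beyond the jig. Origin under its centre.
- tape_roll: Bystander: roll of paper tape, 96 mm diameter, 24 mm tall, lying on the bench. Origin under its centre.
Mind the look-alikes: they are no part of the job. What is shaped like the stick but blue is not meant. Of the things that look like the blank, the smallest one is meant.

How it is judged (in metres and radians):
On the way, in this order (a step that is already met when the one before it is completed fails the run):
1. the stick pushes the blank, whose middle has passed the channel mouth (contact force between stick and blank above 0.2 N and x of blank in the frame of jig above 0 m).
2. the stick holds the blank against the stop with 2.5 to 14 N at the stop, for 0.7 s (contact force between stick and blank above 3 N and contact force between blank and stop between 2.5 and 14 N), for 0.7 s.
At the end, for the whole second after the job is handed in: The blank lies in the channel touching the stop's tip (with more than 0.1 N) and straight within 0.06 rad; the stick stands upright on the bench (within 0.08 rad, underside within 6 mm of the bench top), touching neither jig nor blank; all at rest (contact force between blank and stop above 0.1 N and angle between the x axis of blank and the x axis of jig, either way round below 0.06 rad and linear speed of each of blank, stick below 0.01 m/s and height (world z) of stick below 0.006 m and angle between stick's own z axis and vertical below 0.08 rad and contact force between stick and jig below 0.05 N and contact force between stick and blank below 0.05 N).
It fails at once if the blank is pressed onto the stop with more than 16 N (contact force between blank and stop above 16 N).
It fails at once if the stick presses the blank with more than 25 N (contact force between stick and blank above 25 N).
It fails at once if the gripper or arm touches the blank (contact force between any of the fingers, the arm and blank above 0.5 N).
It fails at once if a bystander is moved more than 20 mm (distance of any of spray_can, cartridge, tape_roll from where it was at the start of the episode above 0.02 m).
It also fails if it takes over 72 s, if anything falls off the work surface, if the arm or the gripper's body presses on something with over 40 N, if the wrist force passes 120 N, or if a joint passes its speed limit or range.

## Working session

There is one attempt and no reset: what is moved stays moved. The work goes in short steps, Python scripts to look and compute and a tool call to move; the robot and the scene stay as the last step left them, time stands still between calls to the robot, and variables do not carry over. Pictures are saved under pics/ and viewed, at most 10 in all, crops included, and the job is handed in when it is done.

Besides the shell and the picture viewer there is one more tool, called after "Emit:" by a JSON object that holds its "method" and its "body", one argument or row to a line. drive_tool: Moves the arm, as the interface text tells. Its arguments: {"type":"object","properties":{"motion":{"type":"array","items":{"type":"array"}},"gripper":{"type":"number"}},"required":["motion"]}

```bash
mkdir -p pics
python3 - <<'E'
from rig import *
import cv2,numpy as np
s=read_state();print(s['time_s'],s['position'],np.round(s['tcp_rot'],3).tolist(),s['force'],s['opening'])
for n in('scene','top'):
    im=capture(n);cv2.imwrite(f'pics/{n}0.png',im[:,:,::-1]);print(n,camera_info(n))
print(camera_info('wrist'))
E
```

```text
0.0 [0.20966727 0.5879979  0.22159322] [[-0.942, 0.336, -0.001], [0.336, 0.942, -0.002], [0.0, -0.002, -1.0]] [ 0.10128412 -1.07056825  0.56078233] 1.0029610364179473
scene {'fovy': 55.912940302823486, 'cx': 324.7964406223642, 'cy': 199.1952424781606, 'xyz': array([ 1.21917245, -0.40893995,  0.62480802]), 'orientation': array([[ 0.48817915,  0.51271092, -0.70626386],
       [ 0.87260532, -0.30114237,  0.38454288],
       [-0.01552664, -0.80401541, -0.5944057 ]])}
top {'fovy': 45.80137587092187, 'cx': 320.0937940974532, 'cy': 197.47767786375604, 'xyz': array([ 0.19001507, -0.04282659,  1.59032688]), 'orientation': array([[ 0.04903058, -0.97149628,  0.2319288 ],
       [-0.99879142, -0.04848526,  0.00805453],
       [ 0.00342019, -0.23204342, -0.97269942]])}
{'fovy': 65.70646984690485, 'cx': 322.5826661306312, 'cy': 195.05247819582925, 'T_tool_cam': array([[ 1.12481342e-03, -9.62042184e-01, -2.72898462e-01,
         7.48162818e-02],
       [ 9.99998479e-01,  1.44595170e-03, -9.75655272e-04,
        -9.29545475e-04],
       [ 1.33321952e-03, -2.72896949e-01,  9.62042347e-01,
        -1.62383151e-01],
       [ 0.00000000e+00,  0.00000000e+00,  0.00000000e+00,
         1.00000000e+00]])}
```

View pics/top0.png

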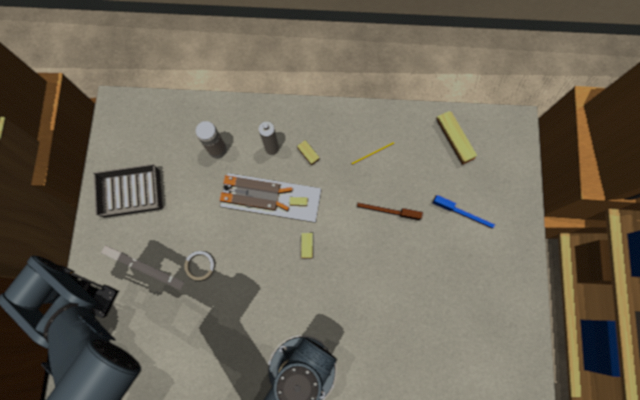

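View pics/scene0.png

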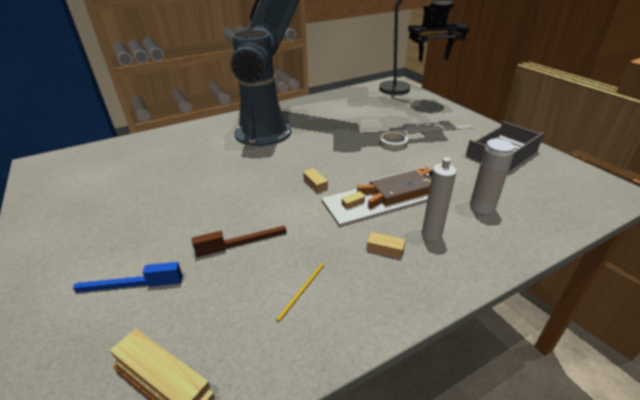

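The top view shows the jig at (220-320, 175-220), feeding towards image left (+y). The dark brown stick lies from nose (358,205) to handle (412,214). The blue look-alike is at (464,211).

Block candidates are (299,201) on the bed, (308,153) and (307,245) on the bench, and a large plank at (456,137). The one on the bed is the smallest, so it should be the blank. I'll measure next and confirm with an enlarged crop.

```bash
cat > h.py <<'E'
import numpy as np,cv2
from rig import *
def ray(n,u,v,st=None):
    c=camera_info(n);f=200/np.tan(np.radians(c['fovy']/2));a=np.array([u-c['cx'],v-c['cy']])
    if n=='wrist':
        r=np.hypot(*a);th=r/f;d=np.r_[a/max(r,1e-9)*np.sin(th),np.cos(th)]
        T=c['T_tool_cam'];R=np.array(st['tcp_rot']);return R@T[:3,3]+np.array(st['position']),R@T[:3,:3]@d
    return np.array(c['xyz']),np.array(c['orientation'])@np.r_[a/f,1]
def onz(n,u,v,z,st=None):
    o,d=ray(n,u,v,st);return o+d*(z-o[2])/d[2]
def rect(m,box=None):
    m=m.astype(np.uint8)
    if box is not None:
        k=np.zeros_like(m);x0,y0,x1,y1=box;k[y0:y1,x0:x1]=1;m=m&k
    c=max(cv2.findContours(m,0,1)[0],key=cv2.contourArea);return c
def rectw(n,c,z,st=None):
    P=np.array([onz(n,*p,z,st)[:2] for p in c.reshape(-1,2).astype(float)],np.float32)
    return cv2.minAreaRect(P*1000)
E
python3 - <<'E'
from h import *
im=cv2.imread('pics/top0.png')[:,:,::-1].astype(int);R,G,B=im[...,0],im[...,1],im[...,2]
yel=(R-B>45)&(R>130)&(G>120)
print('blank',rectw('top',rect(yel,(285,190,315,212)),.034))
for b in((295,138,322,168),(297,230,318,262),(430,105,480,165)):print('other',rectw('top',rect(yel,b),.025))
br=(R-B>25)&(R<170)&(G<100)
print('stick',rectw('top',rect(br,(350,195,430,225)),.018))
wh=(im.min(2)>150)
print('jig',rectw('top',rect(wh,(210,165,330,230)),.012))
for p in((222,176),(321,185),(316,220)):print(onz('top',*p,.012))
print('hand',onz('top',411,213,.046),'nose',onz('top',358,205.5,.018))
print('tape',onz('top',200,265,.024),'can',onz('top',265,148,0),'cart',onz('top',212,152,0))
a=cv2.resize(im[165:235,210:330].astype(np.uint8)[:,:,::-1],None,fx=6,fy=6,interpolation=2)
sc=cv2.imread('pics/scene0.png')[150:260,280:420];b=cv2.resize(sc,(int(140*420/110),420))[:, :]
a=cv2.resize(a,(0,0),fx=.55,fy=.55);b=cv2.resize(b,(0,0),fx=.6,fy=.6)
o=np.zeros((max(a.shape[0],b.shape[0]),a.shape[1]+b.shape[1],3),np.uint8);o[:a.shape[0],:a.shape[1]]=a;o[:b.shape[0],a.shape[1]:]=b
cv2.imwrite('pics/crop1.png',o);print(o.shape)
E
```

```text
blank ((545.2031860351562, 43.91667175292969), (20.769733428955078, 54.096981048583984), 2.856844186782837)
other ((726.4166870117188, 21.01290512084961), (80.2950439453125, 35.41806411743164), 40.39921188354492)
other ((399.19635009765625, 8.700398445129395), (79.98570251464844, 33.039005279541016), 2.8419272899627686)
other ((812.0689086914062, -499.43377685546875), (188.7725830078125, 52.18842315673828), 29.281055450439453)
stick ((537.2164306640625, -267.0078125), (223.3177032470703, 26.679363250732422), 81.24362182617188)
jig ((560.3942260742188, 138.46145629882812), (326.750244140625, 118.11845397949219), 83.26522827148438)
[0.62577424 0.31318933 0.012     ]
[ 0.61069361 -0.03070945  0.012     ]
[ 0.48728908 -0.01974881  0.012     ]
hand [ 0.52025962 -0.33495181  0.046     ] nose [ 0.54332573 -0.15995747  0.018     ]
tape [0.31595398 0.35315    0.024     ] can [0.73934234 0.17396748 0.        ] cart [0.71508945 0.35968528 0.        ]
(252, 716, 3)
```

View pics/crop1.png

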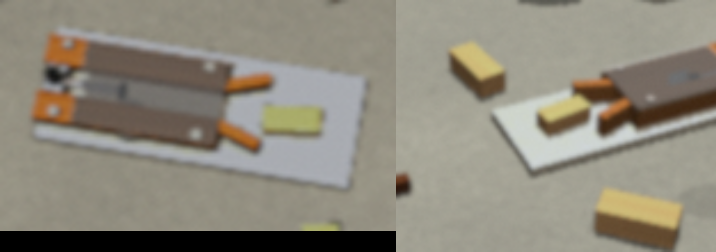

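The crop confirms it: the bed block measures about 54 x 21 mm against about 80 x 34 mm for the other two, so it is the blank. The jig outline measures 327 x 118 mm (given 330 x 120) and the stick is 223 mm long (given 220). I'll move to a spot where the wrist camera can refine these.

```bash
cat >> h.py <<'E'
from scipy.spatial.transform import Rotation as Ro
def plan(p,yaw,n=None,step=45,st=None):
    """rows (tool mm, tool rotvec) to a tool-down pose with tool x at world yaw deg; p in m"""
    st=st or read_state();R=np.array(st['tcp_rot']);c,s=np.cos(np.radians(yaw)),np.sin(np.radians(yaw))
    Rt=np.array([[c,s,0],[s,-c,0],[0,0,-1.]]);w=Ro.from_matrix(R.T@Rt).as_rotvec();d=np.array(p)-st['position']
    n=n or int(max(np.ceil(np.linalg.norm(d)*1000/step),np.ceil(np.linalg.norm(w)/.14),1))
    for i in range(n):
        print([np.round(R.T@d*1000/n,1).tolist(),np.round(w/n,3).tolist()]);R=R@Ro.from_rotvec(w/n).as_matrix()
E
python3 - <<'E'
from h import *
plan([.53,.05,.25],82)
E
```

```text
[[-34.5, -28.5, -2.0], [-0.0, 0.0, 0.098]]
[[-37.1, -25.0, -2.0], [-0.0, 0.0, 0.098]]
[[-39.3, -21.3, -2.0], [-0.0, 0.0, 0.098]]
[[-41.2, -17.3, -2.0], [-0.0, 0.0, 0.098]]
[[-42.7, -13.2, -2.0], [-0.0, 0.0, 0.098]]
[[-43.8, -9.0, -2.0], [-0.0, 0.0, 0.098]]
[[-44.5, -4.7, -2.0], [-0.0, 0.0, 0.098]]
[[-44.7, -0.3, -2.0], [-0.0, 0.0, 0.098]]
[[-44.5, 4.0, -2.0], [-0.0, 0.0, 0.098]]
[[-43.9, 8.4, -2.0], [-0.0, 0.0, 0.098]]
[[-42.9, 12.6, -2.0], [-0.0, 0.0, 0.098]]
[[-41.5, 16.7, -2.0], [-0.0, 0.0, 0.098]]
[[-39.6, 20.7, -2.0], [-0.0, 0.0, 0.098]]
[[-37.4, 24.5, -2.0], [-0.0, 0.0, 0.098]]
```

Emit:
{"method": "drive_tool", "body": {
  "motion": [
    [[-34,-28,-2],[0,0,0.098]],
    [[-37,-25,-2],[0,0,0.098]],
    [[-39,-21,-2],[0,0,0.098]],
    [[-41,-17,-2],[0,0,0.098]],
    [[-43,-13,-2],[0,0,0.098]]
  ]
}}

```text
time_s: 0.6
position: [0.3245, 0.3962, 0.2323]
tcp_rot: [[-0.67, 0.742, -0.0], [0.742, 0.67, -0.0], [-0.0, -0.001, -1.0]]
force: [0.9, 0.5, -0.3]
opening: 1.001
grasp_force: 0.0
```

Emit:
{"method": "drive_tool", "body": {
  "motion": [
    [[-44,-9,-2],[0,0,0.098]],
    [[-44,-5,-2],[0,0,0.098]],
    [[-45,0,-2],[0,0,0.098]],
    [[-44,4,-2],[0,0,0.098]],
    [[-44,8,-2],[0,0,0.098]]
  ]
}}

```text
time_s: 1.1
position: [0.438, 0.2041, 0.2424]
tcp_rot: [[-0.242, 0.97, -0.0], [0.97, 0.242, 0.0], [0.0, -0.0, -1.0]]
force: [1.4, 1.2, -0.3]
opening: 1.001
grasp_force: 0.0
```

Emit:
{"method": "drive_tool", "body": {
  "motion": [
    [[-43,13,-2],[0,0,0.098]],
    [[-41,17,-2],[0,0,0.098]],
    [[-40,21,-2],[0,0,0.098]],
    [[-37,24,-2],[0,0,0.098]],
    [[0,0,0],[0,0,0]]
  ]
}}

```text
time_s: 1.6
position: [0.5327, 0.0475, 0.2507]
tcp_rot: [[0.15, 0.989, 0.004], [0.989, -0.15, -0.002], [-0.002, 0.004, -1.0]]
force: [-0.1, 0.1, 0.3]
opening: 1.002
grasp_force: 0.0
```

Run:
```python
from h import *
st=read_state();im=capture('wrist');cv2.imwrite('pics/w1.png',im[:,:,::-1])
np.savez('w1.npz',im=im,tcp_rot=st['tcp_rot'],position=st['position'])
print(st['time_s'],st['position'],np.round(st['tcp_rot'],3).tolist(),st['qvel'],st['force'])
plan([.53,-.30,.25],82,st=st)
```

```text
1.6 [0.53266653 0.0475109  0.25069355] [[0.15, 0.989, 0.004], [0.989, -0.15, -0.002], [-0.002, 0.004, -1.0]] [ 4.02581803 -1.39206076  4.24486168  3.1977083   2.24501256 -1.01715707] [-0.11928036  0.07343745  0.29180853]
[[-43.0, 6.2, 0.2], [0.001, 0.0, -0.001]]
[[-43.0, 6.1, 0.2], [0.001, 0.0, -0.001]]
[[-43.0, 6.1, 0.2], [0.001, 0.0, -0.001]]
[[-43.0, 6.0, 0.1], [0.001, 0.0, -0.001]]
[[-43.0, 6.0, 0.1], [0.001, 0.0, -0.001]]
[[-43.0, 5.9, 0.1], [0.001, 0.0, -0.001]]
[[-43.0, 5.8, 0.1], [0.001, 0.0, -0.001]]
[[-43.1, 5.8, 0.1], [0.001, 0.0, -0.001]]
```

View pics/w1.png

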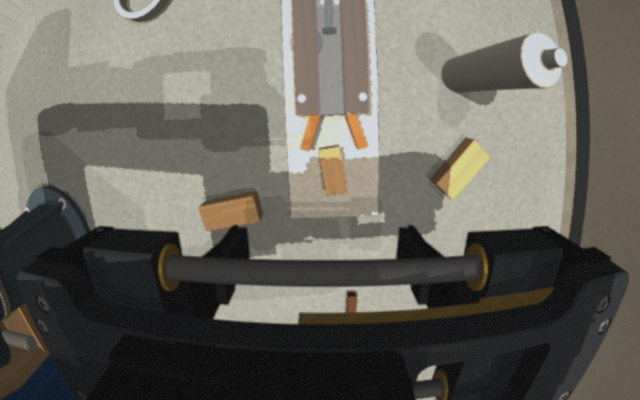

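The wrist view shows the jig's white edges at columns ~284-378, the cover front edge near row 114, the flares at (311,131) and (357,131), and the blank at (333,170). The stop tip shows through the cover near (329,31), the stick nose is at (351,300), and the bed's rear end is near row 213. I'll measure the jig and blank, then move to look at the stick.

```bash
cat > jig.py <<'E'
from h import *
d=np.load('w1.npz');st=d;im=d['im'].astype(int);hsv=cv2.cvtColor(d['im'],cv2.COLOR_RGB2HSV)
W=(im.min(2)>190)
L=[];Rr=[]
for v in range(8,140,3):
    c=np.flatnonzero(W[v,270:400])+270
    if len(c): L.append(onz('wrist',c[0]-.5,v,.012,st)[:2]);Rr.append(onz('wrist',c[-1]+.5,v,.012,st)[:2])
for P in(L,Rr):
    P=np.array(P,np.float32);vx,vy,x0,y0=cv2.fitLine(P,cv2.DIST_HUBER,0,.001,.001).ravel();s=np.sign(vy)
    print('edge ang',np.degrees(np.arctan2(vy*s,vx*s)),'x at y=.11',x0+(0.11-y0)*vx/vy)
for p in((295,113.5),(371,115)):print('cover front corner',onz('wrist',*p,.042,st))
for p in((291,216),(379,216)):print('bed rear',onz('wrist',*p,.012,st))
# hue profile
for v in(70,120,170):print(v,[(u,tuple(hsv[v,u])) for u in range(280,385,8)])
print([(v,tuple(im[v,308])) for v in range(196,224,3)])
print([(v,tuple(im[v,310])) for v in range(106,122,2)])
E
python3 jig.py
python3 - <<'E'
import cv2
im=cv2.imread('pics/w1.png')[0:225,270:390];cv2.imwrite('pics/w1c.png',cv2.resize(im,None,fx=2.6,fy=2.6,interpolation=2))
E
```

```text
edge ang 83.48776 x at y=.11 0.49481794
edge ang 83.44679 x at y=.11 0.61409974
cover front corner [0.5110605  0.11995159 0.042     ]
cover front corner [0.60043664 0.1051643  0.042     ]
bed rear [ 0.47962997 -0.01625476  0.012     ]
bed rear [ 0.60035051 -0.034878    0.012     ]
70 [(280, (np.uint8(28), np.uint8(23), np.uint8(177))), (288, (np.uint8(105), np.uint8(9), np.uint8(218))), (296, (np.uint8(12), np.uint8(51), np.uint8(135))), (304, (np.uint8(16), np.uint8(48), np.uint8(133))), (312, (np.uint8(12), np.uint8(45), np.uint8(131))), (320, (np.uint8(26), np.uint8(12), np.uint8(151))), (328, (np.uint8(24), np.uint8(9), np.uint8(146))), (336, (np.uint8(17), np.uint8(12), np.uint8(151))), (344, (np.uint8(14), np.uint8(44), np.uint8(128))), (352, (np.uint8(13), np.uint8(55), np.uint8(138))), (360, (np.uint8(13), np.uint8(48), np.uint8(133))), (368, (np.uint8(15), np.uint8(46), np.uint8(155))), (376, (np.uint8(105), np.uint8(10), np.uint8(209))), (384, (np.uint8(28), np.uint8(23), np.uint8(177)))]
120 [(280, (np.uint8(30), np.uint8(21), np.uint8(157))), (288, (np.uint8(107), np.uint
[... 1649 characters left out ...]
7))), (211, (np.int64(147), np.int64(139), np.int64(123))), (214, (np.int64(149), np.int64(138), np.int64(123))), (217, (np.int64(128), np.int64(122), np.int64(109))), (220, (np.int64(100), np.int64(99), np.int64(93))), (223, (np.int64(100), np.int64(98), np.int64(90)))]
[(106, (np.int64(132), np.int64(119), np.int64(108))), (108, (np.int64(131), np.int64(117), np.int64(107))), (110, (np.int64(133), np.int64(118), np.int64(107))), (112, (np.int64(133), np.int64(119), np.int64(108))), (114, (np.int64(147), np.int64(117), np.int64(95))), (116, (np.int64(201), np.int64(139), np.int64(79))), (118, (np.int64(205), np.int64(134), np.int64(72))), (120, (np.int64(205), np.int64(135), np.int64(70)))]
```

View pics/w1c.png

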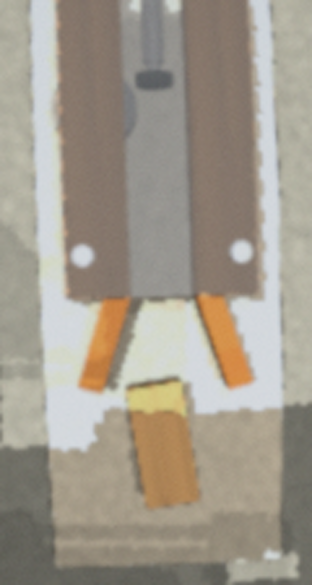

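Emit:
{"method": "drive_tool", "body": {
  "motion": [
    [[-45,6,0],[0,0,0]],
    [[-45,6,0],[0,0,0]],
    [[-45,6,0],[0,0,0]],
    [[-45,6,0],[0,0,0]],
    [[-45,6,0],[0,0,0]]
  ]
}}

```text
time_s: 2.15
position: [0.5255, -0.1744, 0.2502]
tcp_rot: [[0.141, 0.99, -0.001], [0.99, -0.141, 0.001], [0.001, -0.001, -1.0]]
force: [0.9, -0.4, -0.2]
opening: 0.997
grasp_force: 0.0
```

Emit:
{"method": "drive_tool", "body": {
  "motion": [
    [[-45,6,0],[0,0,0]],
    [[-45,6,0],[0,0,0]],
    [[-45,6,0],[0,0,0]],
    [[-45,6,0],[0,0,0]],
    [[-45,6,0],[0,0,0]]
  ]
}}

```text
time_s: 2.65
position: [0.5237, -0.4012, 0.25]
tcp_rot: [[0.141, 0.99, -0.001], [0.99, -0.141, 0.002], [0.002, -0.001, -1.0]]
force: [1.4, 0.9, -0.5]
opening: 1.001
grasp_force: 0.0
```

Emit:
{"method": "drive_tool", "body": {
  "motion": [
    [[-45,6,0],[0,0,0]],
    [[-30,6,0],[0,0,0]],
    [[0,0,0],[0,0,0]],
    [[0,0,0],[0,0,0]]
  ]
}}

```text
time_s: 3.05
position: [0.5248, -0.4761, 0.2494]
tcp_rot: [[0.143, 0.99, -0.001], [0.99, -0.143, 0.003], [0.003, -0.002, -1.0]]
force: [0.6, 0.1, -0.7]
opening: 0.999
grasp_force: 0.0
```

Run:
```python
from h import *
st=read_state();im=capture('wrist');cv2.imwrite('pics/w2.png',im[:,:,::-1])
np.savez('w2.npz',im=im,tcp_rot=st['tcp_rot'],position=st['position'])
print(st['time_s'],st['position'],np.round(st['tcp_rot'],3).tolist())
```

```text
3.05 [ 0.52483677 -0.47605519  0.24940903] [[0.143, 0.99, -0.001], [0.99, -0.143, 0.003], [0.003, -0.002, -1.0]]
```

View pics/w2.png

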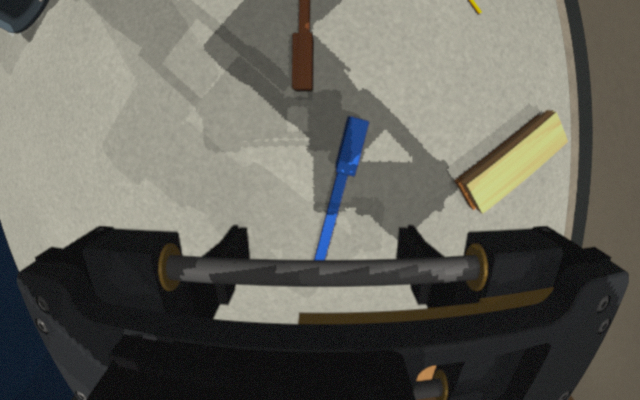

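w2 shows the brown stick handle at (293-313, 33-90) with its bar going up the picture from (305,30). The blue look-alike is at (350,145).

Run:
```python
from h import *
def fit(P):
    P=np.array(P,np.float32);vx,vy,x0,y0=cv2.fitLine(P,cv2.DIST_HUBER,0,.001,.001).ravel();s=np.sign(vy);return np.degrees(np.arctan2(vy*s,vx*s)),np.round([x0,y0],4)
d=np.load('w2.npz');im=d['im'].astype(int);R,G,B=im[...,0],im[...,1],im[...,2]
m=(R-B>20)&(R-G>15)&(R<150);m[:, :285]=0;m[:,320:]=0;m[100:]=0
ws=[];C=[]
for v in range(0,98,2):
    c=np.flatnonzero(m[v])
    if len(c): ws.append((v,c[0],c[-1],int(R[v,c].mean())))
print(ws)
bar=[onz('wrist',(a+b)/2,v,.018,d)[:2] for v,a,b,_ in ws if v<26]
han=[onz('wrist',(a+b)/2,v,.046,d)[:2] for v,a,b,_ in ws if 38<v<86]
print('bar',fit(bar),'handle',fit(han), 'all',fit(bar+han))
for v in(32,34,36,86,88,90,92):print(v,onz('wrist',303,v,.046,d))
d=np.load('w1.npz')
print('nose',onz('wrist',351,291.5,.018,d),onz('wrist',351,291.5,.0,d))
print('tip',[onz('wrist',329.6,v,.028,d) for v in(32,34)])
Rj=lambda p:(lambda q:(q[0]*np.cos(a)+q[1]*np.sin(a),-q[0]*np.sin(a)+q[1]*np.cos(a)))(np.array(p[:2])-[.5555,.1126])
a=np.radians(83.47)
print('tip jig',[np.round(Rj(onz('wrist',329.6,v,.028,d)),4) for v in(32,34,36)])
for q in((319,149),(341,146),(347,191),(326,195)):print('blank top corner jig',np.round(Rj(onz('wrist',*q,.034,d)),4))
```

```text
[(0, np.int64(299), np.int64(309), 74), (2, np.int64(299), np.int64(309), 74), (4, np.int64(300), np.int64(309), 74), (6, np.int64(299), np.int64(309), 73), (8, np.int64(299), np.int64(309), 74), (10, np.int64(299), np.int64(309), 74), (12, np.int64(299), np.int64(308), 75), (14, np.int64(299), np.int64(308), 75), (16, np.int64(299), np.int64(308), 75), (18, np.int64(299), np.int64(308), 76), (20, np.int64(299), np.int64(308), 76), (22, np.int64(299), np.int64(309), 80), (24, np.int64(299), np.int64(309), 91), (26, np.int64(299), np.int64(309), 93), (28, np.int64(299), np.int64(309), 84), (30, np.int64(299), np.int64(308), 77), (32, np.int64(299), np.int64(309), 76), (34, np.int64(293), np.int64(311), 73), (36, np.int64(293), np.int64(311), 73), (38, np.int64(293), np.int64(311), 73), (40, np.int64(293), np.int64(312), 72), (42, np.int64(293), np.int64(312), 72), (44, np.int64(293), np.int64(312), 73), (46, np.int64(293), np.int64(312), 73), (48, np.int64(293), np.int64(312), 72), (50, np.int64(293), np.int64(312), 72), (52, np.int64(293), np.int64(312), 73), (54, np.int64(293), np.i
[... 917 characters left out ...]
33892 -0.30673473  0.046     ]
34 [ 0.52499294 -0.30923003  0.046     ]
36 [ 0.52464744 -0.31171718  0.046     ]
86 [ 0.51607638 -0.37192465  0.046     ]
88 [ 0.51573277 -0.37427956  0.046     ]
90 [ 0.51538883 -0.37663223  0.046     ]
92 [ 0.51504454 -0.37898285  0.046     ]
nose [ 0.54732918 -0.14829948  0.018     ] [ 0.54752735 -0.16057085  0.        ]
tip [array([0.56731213, 0.21546935, 0.028     ]), array([0.56691409, 0.21285914, 0.028     ])]
tip jig [array([ 0.1035, -0.    ]), array([1.009e-01, 1.000e-04]), array([0.0983, 0.0002])]
blank top corner jig [-0.0428  0.0182]
blank top corner jig [-0.04   -0.0089]
blank top corner jig [-0.0977 -0.0153]
blank top corner jig [-0.102   0.0116]
```

Findings:
- **Stick:** handle 69 mm long (given 70), origin (0.519, -0.342), yaw 81.35°. This agrees with the nose in the top view.
- **Jig:** origin about (0.5555, 0.1126), yaw 83.45°.
- **Blank:** centre at jig (-71, 1) mm, 6° askew, 59 x 27 mm.
- **Stop tip:** at jig x about 102 mm.

Next is the grasp, 12 mm ahead of the handle's centre.

Run:
```python
from h import *
plan([.5206,-.330,.07],81.35,n=5)
```

```text
[[28.5, -4.9, 36.0], [-0.0, -0.001, 0.002]]
[[28.6, -5.0, 36.0], [-0.0, -0.001, 0.002]]
[[28.6, -5.1, 36.0], [-0.0, -0.001, 0.002]]
[[28.6, -5.1, 36.0], [-0.0, -0.001, 0.002]]
[[28.6, -5.2, 36.0], [-0.0, -0.001, 0.002]]
```

Emit:
{"method": "drive_tool", "body": {
  "motion": [
    [[28.5,-5,36],[0,-0.001,0.002]],
    [[28.5,-5,36],[0,-0.001,0.002]],
    [[28.5,-5,36],[0,-0.001,0.002]],
    [[28.5,-5,36],[0,-0.001,0.002]],
    [[28.5,-5,36],[0,-0.001,0.002]]
  ],
  "gripper": 1
}}

```text
time_s: 3.6
position: [0.5211, -0.3296, 0.0699]
tcp_rot: [[0.151, 0.989, -0.0], [0.989, -0.151, -0.005], [-0.005, 0.0, -1.0]]
force: [0.6, -0.0, -0.9]
opening: 1.003
grasp_force: 0.0
```

Emit:
{"method": "drive_tool", "body": {
  "motion": [
    [[0,0,0],[0,0,0]],
    [[0,0,0],[0,0,0]],
    [[0,0,0],[0,0,0]]
  ]
}}

```text
time_s: 3.9
position: [0.5227, -0.3342, 0.0721]
tcp_rot: [[0.152, 0.988, 0.002], [0.988, -0.152, -0.008], [-0.007, 0.003, -1.0]]
force: [0.3, -1.1, 0.1]
opening: 1.004
grasp_force: 0.0
```

Run:
```python
from h import *
st=read_state();print(st['position'],st['force'])
plan([.5206,-.330,.004],81.35,n=4)
```

```text
[ 0.52272089 -0.33422095  0.07206151] [ 0.26915032 -1.10086169  0.10599012]
[[1.1, -0.7, 17.0], [0.001, 0.002, -0.001]]
[[1.1, -0.7, 17.0], [0.001, 0.002, -0.001]]
[[1.0, -0.7, 17.0], [0.001, 0.002, -0.001]]
[[1.0, -0.7, 17.0], [0.001, 0.002, -0.001]]
```

Emit:
{"method": "drive_tool", "body": {
  "motion": [
    [[1,-0.5,17],[0.001,0.002,0]],
    [[1,-0.5,17],[0.001,0.002,0]],
    [[1,-0.5,17],[0.001,0.002,0]],
    [[0,-0.5,14],[0,0,0]],
    [[0,0,0],[0,0,0]]
  ]
}}

```text
time_s: 4.4
position: [0.5186, -0.3299, 0.0037]
tcp_rot: [[0.154, 0.988, -0.005], [0.988, -0.154, 0.003], [0.003, -0.005, -1.0]]
force: [-0.1, -0.0, -0.0]
opening: 1.004
grasp_force: 0.0
```

Emit:
{"method": "drive_tool", "body": {
  "motion": [
    [[0,0,0],[0,0,0]],
    [[0,0,0],[0,0,0]],
    [[0,0,0],[0,0,0]]
  ]
}}

```text
time_s: 4.7
position: [0.52, -0.3306, 0.0061]
tcp_rot: [[0.153, 0.988, -0.002], [0.988, -0.153, 0.0], [0.0, -0.002, -1.0]]
force: [0.5, -0.3, -0.1]
opening: 0.996
grasp_force: 0.0
```

Emit:
{"method": "drive_tool", "body": {
  "motion": [
    [[0,0,0],[0,0,0]],
    [[0,0,0],[0,0,0]],
    [[0,0,0],[0,0,0]],
    [[0,0,0],[0,0,0]],
    [[0,0,0],[0,0,0]]
  ],
  "gripper": 0
}}

```text
time_s: 5.2
position: [0.5195, -0.3301, 0.0053]
tcp_rot: [[0.153, 0.988, -0.003], [0.988, -0.153, 0.001], [0.001, -0.003, -1.0]]
force: [-0.5, 0.4, -0.4]
opening: 0.631
grasp_force: 0.0
```

Emit:
{"method": "drive_tool", "body": {
  "motion": [
    [[0,0,0],[0,0,0]],
    [[0,0,0],[0,0,0]],
    [[0,0,0],[0,0,0]],
    [[0,0,0],[0,0,0]],
    [[0,0,0],[0,0,0]]
  ]
}}

```text
time_s: 5.7
position: [0.5196, -0.3302, 0.0053]
tcp_rot: [[0.153, 0.988, -0.003], [0.988, -0.153, 0.001], [0.001, -0.003, -1.0]]
force: [1.0, -0.6, -0.5]
opening: 0.273
grasp_force: 30.0
```

Emit:
{"method": "drive_tool", "body": {
  "motion": [
    [[0,0,-12],[0,0,0]],
    [[0,0,-15],[0,0,0]],
    [[0,0,-15],[0,0,0]],
    [[0,0,-12],[0,0,0]],
    [[0,0,0],[0,0,0]]
  ]
}}

```text
time_s: 6.2
position: [0.5211, -0.3315, 0.0622]
tcp_rot: [[0.153, 0.988, 0.001], [0.988, -0.153, -0.002], [-0.002, 0.002, -1.0]]
force: [0.5, -0.8, -1.1]
opening: 0.272
grasp_force: 30.0
```

Run:
```python
from h import *
st=read_state();print(st['position'],st['force'],st['grasp_force'])
plan([.5215,-.1835,.06],83.45,n=5)
```

```text
[ 0.52108509 -0.33147086  0.06221971] [ 0.48173406 -0.84490213 -1.07213984] 29.97544960817322
[[29.3, -4.5, 0.4], [0.0, 0.0, -0.008]]
[[29.3, -4.2, 0.4], [0.0, 0.0, -0.008]]
[[29.3, -4.0, 0.4], [0.0, 0.0, -0.008]]
[[29.4, -3.8, 0.4], [0.0, 0.0, -0.008]]
[[29.4, -3.5, 0.4], [0.0, 0.0, -0.008]]
```

Emit:
{"method": "drive_tool", "body": {
  "motion": [
    [[29,-4.5,0],[0,0,-0.008]],
    [[29,-4,0],[0,0,-0.008]],
    [[29,-4,0],[0,0,-0.008]],
    [[29,-4,0],[0,0,-0.008]],
    [[29,-3.5,0],[0,0,-0.008]]
  ]
}}

```text
time_s: 6.7
position: [0.5195, -0.1827, 0.0595]
tcp_rot: [[0.114, 0.994, -0.003], [0.994, -0.114, 0.002], [0.001, -0.003, -1.0]]
force: [0.4, 0.7, -1.0]
opening: 0.272
grasp_force: 30.0
```

Emit:
{"method": "drive_tool", "body": {
  "motion": [
    [[0,0,0],[0,0,0]],
    [[0,0,0],[0,0,0]],
    [[0,0,0],[0,0,0]],
    [[0,0,0],[0,0,0]]
  ]
}}

```text
time_s: 7.1
position: [0.5202, -0.1852, 0.0595]
tcp_rot: [[0.115, 0.993, -0.002], [0.993, -0.115, 0.001], [0.001, -0.002, -1.0]]
force: [-0.5, 1.0, -1.9]
opening: 0.276
grasp_force: 30.0
```

Run:
```python
from h import *
st=read_state();print(st['time_s'],st['position'],st['force'],np.round(st['tcp_rot'],3).tolist())
im=capture('wrist');np.savez('w3.npz',im=im,tcp_rot=st['tcp_rot'],position=st['position'])
cv2.imwrite('pics/w3.png',im[:240,160:480,::-1].repeat(2,0).repeat(2,1))
plan([.5215,-.1835,.022],83.45,n=4)
```

```text
7.1 [ 0.52021258 -0.18518087  0.05954134] [-0.52128293  0.97766067 -1.8537491 ] [[0.115, 0.993, -0.002], [0.993, -0.115, 0.001], [0.001, -0.002, -1.0]]
[[0.4, 0.3, 9.4], [-0.001, -0.0, -0.0]]
[[0.4, 0.3, 9.4], [-0.001, -0.0, -0.0]]
[[0.4, 0.3, 9.4], [-0.001, -0.0, -0.0]]
[[0.4, 0.3, 9.4], [-0.001, -0.0, -0.0]]
```

View pics/w3.png

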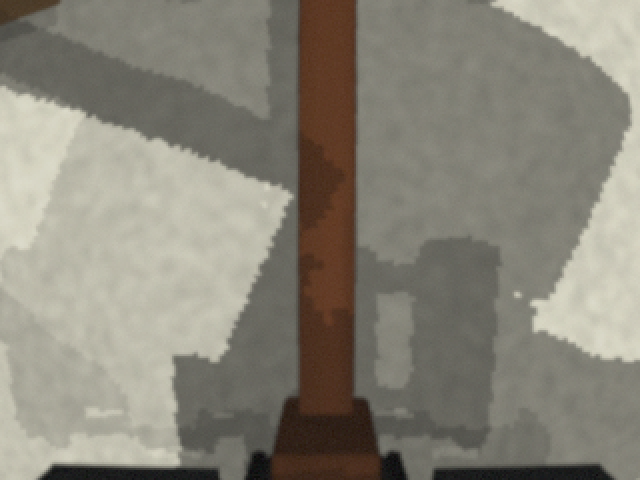

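The stick is centred in the grip: the bar runs straight up the picture at columns 310-337. Now I'll lower it onto the infeed line behind the blank.

Emit:
{"method": "drive_tool", "body": {
  "motion": [
    [[0.5,0.5,9],[0,0,0]],
    [[0.5,0.5,9],[0,0,0]],
    [[0,0,9],[0,0,0]],
    [[0,0,9],[0,0,0]],
    [[0,0,0],[0,0,0]]
  ]
}}

```text
time_s: 7.65
position: [0.5197, -0.1823, 0.0217]
tcp_rot: [[0.114, 0.993, -0.006], [0.993, -0.114, 0.003], [0.003, -0.006, -1.0]]
force: [-0.4, -0.2, -0.6]
opening: 0.273
grasp_force: 30.0
```

Emit:
{"method": "drive_tool", "body": {
  "motion": [
    [[0,0,0],[0,0,0]],
    [[0,0,0],[0,0,0]],
    [[0,0,0],[0,0,0]],
    [[0,0,0],[0,0,0]]
  ]
}}

```text
time_s: 8.05
position: [0.5211, -0.183, 0.0239]
tcp_rot: [[0.114, 0.994, -0.002], [0.994, -0.114, 0.001], [0.001, -0.002, -1.0]]
force: [0.3, 0.3, -1.0]
opening: 0.275
grasp_force: 30.0
```

Run:
```python
from h import *
st=read_state();print(st['time_s'],st['position'],st['force'],np.round(st['tcp_rot'],3).tolist())
a=capture('top')[150:240,200:440];b=capture('scene')[140:270,200:440]
a=cv2.resize(a,None,fx=3,fy=3,interpolation=2);b=cv2.resize(b,None,fx=2.4,fy=2.4,interpolation=2)
o=np.zeros((a.shape[0]+b.shape[0],720,3),np.uint8);o[:a.shape[0]]=a;o[a.shape[0]:,:b.shape[1]]=b
cv2.imwrite('pics/c4.png',o[:,:,::-1])
```

```text
8.05 [ 0.52106277 -0.18304416  0.02387189] [ 0.29595475  0.33743987 -0.99256754] [[0.114, 0.994, -0.002], [0.994, -0.114, 0.001], [0.001, -0.002, -1.0]]
```

View pics/c4.png

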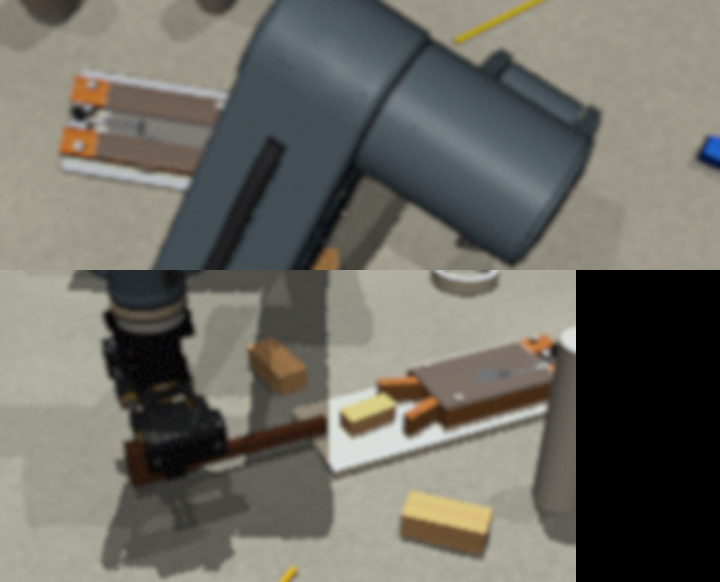

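The stick sits level just behind the blank, with its nose at scene pixel ≈(335,203). I'll advance gently.

Emit:
{"method": "drive_tool", "body": {
  "motion": [
    [[5,0,0],[0,0,0]],
    [[5,0,0],[0,0,0]],
    [[4,0,0],[0,0,0]],
    [[4,0,0],[0,0,0]],
    [[4,0,0],[0,0,0]]
  ]
}}

```text
time_s: 8.65
position: [0.5234, -0.1606, 0.0235]
tcp_rot: [[0.113, 0.994, -0.003], [0.994, -0.113, 0.001], [0.001, -0.003, -1.0]]
force: [0.7, 0.1, -1.5]
opening: 0.276
grasp_force: 30.0
```

Emit:
{"method": "drive_tool", "body": {
  "motion": [
    [[4,0,0],[0,0,0]],
    [[4,0,0],[0,0,0]],
    [[4,0,0],[0,0,0]],
    [[4,0,0],[0,0,0]],
    [[4,0,0],[0,0,0]]
  ]
}}

```text
time_s: 9.15
position: [0.5256, -0.1409, 0.0235]
tcp_rot: [[0.114, 0.993, -0.003], [0.994, -0.114, 0.001], [0.001, -0.003, -1.0]]
force: [-1.2, -0.0, 0.2]
opening: 0.276
grasp_force: 30.0
```

```bash
cat > j.py <<'E'
from h import *
st=read_state();a=np.radians(83.45);q=np.array(st['position'][:2])-[.5555,.1126];c,s=np.cos(a),np.sin(a)
print(st['time_s'],'tcp jig',np.round([q@[c,s]*1e3,q@[-s,c]*1e3,st['position'][2]*1e3],1),'nose x',round(q@[c,s]*1e3+173,1),'F feed',round(-(st['force'][:2]@[c,s]),2),'lat',round(st['force'][:2]@[-s,c],2),'z',round(st['force'][2],2),'tilt',np.round(np.array(st['tcp_rot'])[2,:2],3),'yaw',round(np.degrees(np.arctan2(st['tcp_rot'][1][0],st['tcp_rot'][0][0])),2))
E
python3 j.py;python3 - <<'E'
from h import *
b=capture('scene')[140:240,280:440];cv2.imwrite('pics/c5.png',cv2.resize(b,None,fx=4,fy=4,interpolation=2)[:,:,::-1])
E
```

```text
9.15 tcp jig [-255.2    0.8   23.5] nose x -82.2 F feed 0.17 lat 1.22 z 0.2 tilt [ 0.001 -0.003] yaw 83.47
```

View pics/c5.png

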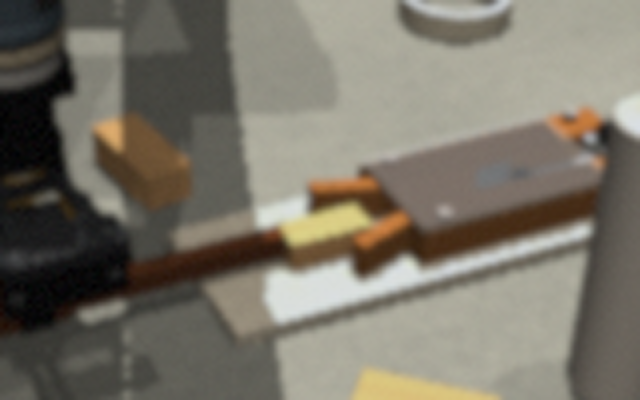

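The blank is entering the flare straight, with the nose flush behind it at crop pixel (285,240). Continuing.

Emit:
{"method": "drive_tool", "body": {
  "motion": [
    [[4,0,0],[0,0,0]],
    [[4,0,0],[0,0,0]],
    [[4,0,0],[0,0,0]],
    [[4,0,0],[0,0,0]],
    [[4,0,0],[0,0,0]]
  ]
}}

```text
time_s: 9.7
position: [0.5279, -0.121, 0.0235]
tcp_rot: [[0.114, 0.994, -0.003], [0.994, -0.114, 0.001], [0.001, -0.003, -1.0]]
force: [-0.0, -0.7, -0.3]
opening: 0.272
grasp_force: 30.0
```

Emit:
{"method": "drive_tool", "body": {
  "motion": [
    [[3,0,0],[0,0,0]],
    [[3,0,0],[0,0,0]],
    [[3,0,0],[0,0,0]],
    [[3,0,0],[0,0,0]],
    [[3,0,0],[0,0,0]]
  ]
}}

```text
time_s: 10.2
position: [0.5296, -0.1062, 0.0236]
tcp_rot: [[0.114, 0.994, -0.003], [0.994, -0.114, 0.001], [0.001, -0.003, -1.0]]
force: [-0.5, -0.3, -1.1]
opening: 0.276
grasp_force: 30.0
```

Emit:
{"method": "drive_tool", "body": {
  "motion": [
    [[3,0,0],[0,0,0]],
    [[3,0,0],[0,0,0]],
    [[3,0,0],[0,0,0]],
    [[3,0,0],[0,0,0]],
    [[3,0,0],[0,0,0]]
  ]
}}

```text
time_s: 10.7
position: [0.5313, -0.0913, 0.0236]
tcp_rot: [[0.114, 0.994, -0.003], [0.994, -0.114, 0.001], [0.001, -0.003, -1.0]]
force: [-0.6, -0.4, -0.5]
opening: 0.269
grasp_force: 30.0
```

```bash
python3 j.py
```

```text
10.7 tcp jig [-205.3    0.8   23.6] nose x -32.3 F feed 0.51 lat 0.58 z -0.47 tilt [ 0.001 -0.003] yaw 83.47
```

Emit:
{"method": "drive_tool", "body": {
  "motion": [
    [[3,0,0],[0,0,0]],
    [[3,0,0],[0,0,0]],
    [[3,0,0],[0,0,0]],
    [[3,0,0],[0,0,0]],
    [[3,0,0],[0,0,0]]
  ]
}}

```text
time_s: 11.2
position: [0.533, -0.0764, 0.0236]
tcp_rot: [[0.114, 0.994, -0.003], [0.994, -0.114, 0.001], [0.001, -0.003, -1.0]]
force: [0.6, -0.1, -0.7]
opening: 0.275
grasp_force: 30.0
```

Emit:
{"method": "drive_tool", "body": {
  "motion": [
    [[3,0,0],[0,0,0]],
    [[3,0,0],[0,0,0]],
    [[3,0,0],[0,0,0]],
    [[3,0,0],[0,0,0]],
    [[3,0,0],[0,0,0]]
  ]
}}

```text
time_s: 11.7
position: [0.5347, -0.0615, 0.0236]
tcp_rot: [[0.114, 0.994, -0.003], [0.994, -0.114, 0.001], [0.001, -0.003, -1.0]]
force: [0.4, -0.2, -0.4]
opening: 0.278
grasp_force: 30.0
```

```bash
python3 j.py
```

```text
11.7 tcp jig [-175.3    0.8   23.6] nose x -2.3 F feed 0.13 lat -0.37 z -0.39 tilt [ 0.001 -0.003] yaw 83.47
```

Emit:
{"method": "drive_tool", "body": {
  "motion": [
    [[2,0,0],[0,0,0]],
    [[2,0,0],[0,0,0]],
    [[2,0,0],[0,0,0]],
    [[2,0,0],[0,0,0]],
    [[2,0,0],[0,0,0]]
  ]
}}

```text
time_s: 12.2
position: [0.5359, -0.0516, 0.0236]
tcp_rot: [[0.114, 0.993, -0.003], [0.993, -0.114, 0.001], [0.001, -0.003, -1.0]]
force: [-0.1, -0.4, -0.7]
opening: 0.275
grasp_force: 30.0
```

Emit:
{"method": "drive_tool", "body": {
  "motion": [
    [[2,0,0],[0,0,0]],
    [[2,0,0],[0,0,0]],
    [[2,0,0],[0,0,0]],
    [[2,0,0],[0,0,0]]
  ]
}}

```text
time_s: 12.6
position: [0.5368, -0.0436, 0.0236]
tcp_rot: [[0.114, 0.994, -0.003], [0.994, -0.114, 0.001], [0.001, -0.003, -1.0]]
force: [-0.3, 0.3, -0.3]
opening: 0.272
grasp_force: 30.0
```

Emit:
{"method": "drive_tool", "body": {
  "motion": [
    [[2,0,0],[0,0,0]],
    [[2,0,0],[0,0,0]],
    [[2,0,0],[0,0,0]]
  ]
}}

```text
time_s: 12.9
position: [0.5376, -0.0382, 0.0237]
tcp_rot: [[0.113, 0.994, -0.002], [0.994, -0.113, 0.0], [0.0, -0.002, -1.0]]
force: [-0.8, -5.2, 0.1]
opening: 0.275
grasp_force: 30.0
```

```bash
python3 j.py
```

```text
12.9 tcp jig [-151.9    0.5   23.7] nose x 21.1 F feed 5.26 lat 0.17 z 0.15 tilt [ 0.    -0.002] yaw 83.52
```

The feed force is 5 N with the blank's front at ≈81 mm, which is the pad's start. I'll go slower from here.

Emit:
{"method": "drive_tool", "body": {
  "motion": [
    [[1,0,0],[0,0,0]],
    [[1,0,0],[0,0,0]],
    [[1,0,0],[0,0,0]]
  ]
}}

```text
time_s: 13.2
position: [0.5381, -0.0361, 0.0238]
tcp_rot: [[0.113, 0.994, -0.002], [0.994, -0.113, -0.0], [-0.001, -0.002, -1.0]]
force: [-1.3, -6.1, -0.7]
opening: 0.273
grasp_force: 30.0
```

Emit:
{"method": "drive_tool", "body": {
  "motion": [
    [[1,0,0],[0,0,0]],
    [[1,0,0],[0,0,0]],
    [[1,0,0],[0,0,0]]
  ]
}}

```text
time_s: 13.5
position: [0.5383, -0.0331, 0.0238]
tcp_rot: [[0.113, 0.994, -0.002], [0.994, -0.113, -0.0], [-0.001, -0.002, -1.0]]
force: [-1.0, -5.9, -0.7]
opening: 0.27
grasp_force: 30.0
```

```bash
python3 j.py
```

```text
13.5 tcp jig [-146.7    0.4   23.8] nose x 26.3 F feed 5.98 lat 0.33 z -0.67 tilt [-0.001 -0.002] yaw 83.52
```

Emit:
{"method": "drive_tool", "body": {
  "motion": [
    [[1,0,0],[0,0,0]],
    [[1,0,0],[0,0,0]],
    [[1,0,0],[0,0,0]]
  ]
}}

```text
time_s: 13.8
position: [0.5387, -0.03, 0.0238]
tcp_rot: [[0.113, 0.994, -0.002], [0.994, -0.113, -0.0], [-0.0, -0.002, -1.0]]
force: [-2.0, -4.3, 0.2]
opening: 0.273
grasp_force: 30.0
```

Emit:
{"method": "drive_tool", "body": {
  "motion": [
    [[1,0,0],[0,0,0]],
    [[1,0,0],[0,0,0]],
    [[1,0,0],[0,0,0]]
  ]
}}

```text
time_s: 14.1
position: [0.5389, -0.0269, 0.0238]
tcp_rot: [[0.113, 0.994, -0.003], [0.994, -0.113, 0.0], [-0.0, -0.003, -1.0]]
force: [-1.7, -5.7, -0.4]
opening: 0.276
grasp_force: 30.0
```

```bash
python3 j.py
```

```text
14.1 tcp jig [-140.5    0.5   23.8] nose x 32.5 F feed 5.81 lat 1.02 z -0.42 tilt [-0.    -0.003] yaw 83.51
```

Emit:
{"method": "drive_tool", "body": {
  "motion": [
    [[1,0,0],[0,0,0]],
    [[1,0,0],[0,0,0]],
    [[1,0,0],[0,0,0]]
  ]
}}

```text
time_s: 14.4
position: [0.5393, -0.0239, 0.0238]
tcp_rot: [[0.113, 0.994, -0.002], [0.994, -0.113, 0.0], [-0.0, -0.002, -1.0]]
force: [-1.3, -4.5, -0.0]
opening: 0.273
grasp_force: 30.0
```

Emit:
{"method": "drive_tool", "body": {
  "motion": [
    [[1,0,0],[0,0,0]],
    [[1,0,0],[0,0,0]]
  ]
}}

```text
time_s: 14.6
position: [0.5395, -0.0218, 0.0238]
tcp_rot: [[0.113, 0.994, -0.003], [0.994, -0.113, 0.0], [0.0, -0.003, -1.0]]
force: [-1.6, -5.6, -1.1]
opening: 0.272
grasp_force: 30.0
```

```bash
python3 j.py
```

```text
14.6 tcp jig [-135.3    0.6   23.8] nose x 37.7 F feed 5.76 lat 0.96 z -1.13 tilt [ 0.    -0.003] yaw 83.49
```

Emit:
{"method": "drive_tool", "body": {
  "motion": [
    [[1,0,0],[0,0,0]],
    [[1,0,0],[0,0,0]]
  ]
}}

```text
time_s: 14.8
position: [0.5397, -0.0192, 0.0237]
tcp_rot: [[0.114, 0.994, -0.003], [0.994, -0.114, 0.001], [0.001, -0.003, -1.0]]
force: [-1.1, -5.7, -0.6]
opening: 0.273
grasp_force: 30.0
```

Emit:
{"method": "drive_tool", "body": {
  "motion": [
    [[0.7,0,0],[0,0,0]],
    [[0.7,0,0],[0,0,0]]
  ]
}}

```text
time_s: 15.0
position: [0.5398, -0.0176, 0.0237]
tcp_rot: [[0.114, 0.994, -0.003], [0.994, -0.114, 0.001], [0.001, -0.003, -1.0]]
force: [-0.4, -3.9, -0.5]
opening: 0.272
grasp_force: 30.0
```

```bash
python3 j.py
```

```text
15.0 tcp jig [-131.1    0.7   23.7] nose x 41.9 F feed 3.92 lat -0.04 z -0.49 tilt [ 0.001 -0.003] yaw 83.47
```

Emit:
{"method": "drive_tool", "body": {
  "motion": [
    [[0.7,0,0],[0,0,0]],
    [[0.7,0,0],[0,0,0]]
  ]
}}

```text
time_s: 15.2
position: [0.5401, -0.0168, 0.0237]
tcp_rot: [[0.113, 0.994, -0.002], [0.994, -0.113, 0.0], [0.0, -0.002, -1.0]]
force: [-1.4, -8.7, 0.3]
opening: 0.274
grasp_force: 30.0
```

Emit:
{"method": "drive_tool", "body": {
  "motion": [
    [[0.7,0,0],[0,0,0]],
    [[0.7,0,0],[0,0,0]]
  ]
}}

```text
time_s: 15.4
position: [0.5404, -0.0162, 0.0239]
tcp_rot: [[0.112, 0.994, -0.002], [0.994, -0.112, -0.001], [-0.001, -0.002, -1.0]]
force: [-1.7, -11.6, 1.8]
opening: 0.274
grasp_force: 30.0
```

```bash
python3 j.py
```

```text
15.4 tcp jig [-129.7    0.3   23.9] nose x 43.3 F feed 11.69 lat 0.34 z 1.75 tilt [-0.001 -0.002] yaw 83.56
```

The stop is met at nose x ≈42.5 mm. With 11.7 N of push less about 4 N of pad drag, the stop carries about 7.5 N. I'll nudge a little and hold.

Emit:
{"method": "drive_tool", "body": {
  "motion": [
    [[0.4,0,0],[0,0,0]],
    [[0,0,0],[0,0,0]],
    [[0,0,0],[0,0,0]],
    [[0,0,0],[0,0,0]],
    [[0,0,0],[0,0,0]]
  ]
}}

```text
time_s: 15.9
position: [0.5404, -0.0161, 0.0239]
tcp_rot: [[0.112, 0.994, -0.002], [0.994, -0.112, -0.001], [-0.001, -0.002, -1.0]]
force: [-2.2, -10.8, 0.1]
opening: 0.274
grasp_force: 30.0
```

Emit:
{"method": "drive_tool", "body": {
  "motion": [
    [[0,0,0],[0,0,0]],
    [[0,0,0],[0,0,0]],
    [[0,0,0],[0,0,0]],
    [[0,0,0],[0,0,0]],
    [[0,0,0],[0,0,0]]
  ]
}}

```text
time_s: 16.4
position: [0.5405, -0.0161, 0.0239]
tcp_rot: [[0.112, 0.994, -0.002], [0.994, -0.112, -0.001], [-0.001, -0.002, -1.0]]
force: [-2.0, -10.9, 0.4]
opening: 0.277
grasp_force: 30.0
```

Emit:
{"method": "drive_tool", "body": {
  "motion": [
    [[0,0,0],[0,0,0]],
    [[0,0,0],[0,0,0]],
    [[0,0,0],[0,0,0]]
  ]
}}

```text
time_s: 16.7
position: [0.5404, -0.0161, 0.0239]
tcp_rot: [[0.112, 0.994, -0.002], [0.994, -0.112, -0.001], [-0.001, -0.002, -1.0]]
force: [-2.4, -12.2, 1.1]
opening: 0.276
grasp_force: 30.0
```

```bash
python3 j.py
```

```text
16.7 tcp jig [-129.6    0.3   23.9] nose x 43.4 F feed 12.35 lat 1.01 z 1.14 tilt [-0.001 -0.002] yaw 83.55
```

The push held at about 11.5 N for 1.3 s. Now I'll draw the stick straight out.

Emit:
{"method": "drive_tool", "body": {
  "motion": [
    [[-1,0,0],[0,0,0]],
    [[-2,0,0],[0,0,0]],
    [[-3,0,0],[0,0,0]],
    [[-6,0,0],[0,0,0]],
    [[-10,0,0],[0,0,0]]
  ]
}}

```text
time_s: 17.2
position: [0.5374, -0.0359, 0.0236]
tcp_rot: [[0.113, 0.994, -0.003], [0.994, -0.113, 0.002], [0.002, -0.003, -1.0]]
force: [0.1, -0.4, -1.0]
opening: 0.279
grasp_force: 30.0
```

Emit:
{"method": "drive_tool", "body": {
  "motion": [
    [[-15,0,0],[0,0,0]],
    [[-15,0,0],[0,0,0]],
    [[-15,0,0],[0,0,0]],
    [[-15,0,0],[0,0,0]],
    [[-15,0,0],[0,0,0]]
  ]
}}

```text
time_s: 17.7
position: [0.5288, -0.1125, 0.0236]
tcp_rot: [[0.115, 0.993, -0.003], [0.993, -0.115, 0.001], [0.001, -0.003, -1.0]]
force: [-0.4, 0.8, -1.4]
opening: 0.272
grasp_force: 30.0
```

Emit:
{"method": "drive_tool", "body": {
  "motion": [
    [[-20,0,0],[0,0,0]],
    [[-20,0,0],[0,0,0]],
    [[-20,0,0],[0,0,0]],
    [[-20,0,0],[0,0,0]],
    [[-20,0,0],[0,0,0]]
  ]
}}

```text
time_s: 18.2
position: [0.5172, -0.2118, 0.0234]
tcp_rot: [[0.114, 0.993, -0.003], [0.993, -0.114, 0.001], [0.001, -0.003, -1.0]]
force: [-0.6, 0.4, -1.9]
opening: 0.273
grasp_force: 30.0
```

Emit:
{"method": "drive_tool", "body": {
  "motion": [
    [[-20,0,0],[0,0,0]],
    [[-10,0,0],[0,0,0]],
    [[0,0,0],[0,0,0]],
    [[0,0,0],[0,0,0]],
    [[0,0,0],[0,0,0]]
  ]
}}

```text
time_s: 18.7
position: [0.5139, -0.2389, 0.0233]
tcp_rot: [[0.113, 0.994, -0.004], [0.994, -0.113, 0.002], [0.002, -0.004, -1.0]]
force: [0.1, 0.1, -0.7]
opening: 0.273
grasp_force: 30.0
```

```bash
python3 j.py
```

```text
18.7 tcp jig [-353.9    1.2   23.3] nose x -180.9 F feed -0.08 lat -0.06 z -0.69 tilt [ 0.002 -0.004] yaw 83.51
```

Emit:
{"method": "drive_tool", "body": {
  "motion": [
    [[0,0,5],[0,0,0]],
    [[0,0,5],[0,0,0]],
    [[0,0,4],[0,0,0]],
    [[0,0,2],[0,0,0]],
    [[0,0,0],[0,0,0]]
  ]
}}

```text
time_s: 19.2
position: [0.514, -0.2396, 0.0069]
tcp_rot: [[0.114, 0.994, -0.004], [0.994, -0.114, 0.002], [0.002, -0.004, -1.0]]
force: [-0.0, -0.1, -1.2]
opening: 0.271
grasp_force: 30.0
```

Emit:
{"method": "drive_tool", "body": {
  "motion": [
    [[0,0,0.5],[0,0,0]],
    [[0,0,0.5],[0,0,0]],
    [[0,0,0.5],[0,0,0]],
    [[0,0,0],[0,0,0]],
    [[0,0,0],[0,0,0]]
  ]
}}

```text
time_s: 19.7
position: [0.5143, -0.2399, 0.006]
tcp_rot: [[0.114, 0.994, -0.003], [0.994, -0.114, 0.001], [0.001, -0.003, -1.0]]
force: [0.1, -0.5, -0.1]
opening: 0.277
grasp_force: 30.0
```

```bash
python3 j.py
```

```text
19.7 tcp jig [-355.     0.8    6. ] nose x -182.0 F feed 0.48 lat -0.17 z -0.13 tilt [ 0.001 -0.003] yaw 83.47
```

Emit:
{"method": "drive_tool", "body": {
  "motion": [
    [[0,0,0.4],[0,0,0]],
    [[0,0,0.3],[0,0,0]],
    [[0,0,0],[0,0,0]],
    [[0,0,0],[0,0,0]]
  ]
}}

```text
time_s: 20.1
position: [0.5142, -0.2399, 0.0052]
tcp_rot: [[0.114, 0.994, -0.003], [0.994, -0.114, 0.001], [0.001, -0.003, -1.0]]
force: [-0.3, -0.8, -0.8]
opening: 0.274
grasp_force: 30.0
```

Emit:
{"method": "drive_tool", "body": {
  "motion": [
    [[0,0,0],[0,0,0]],
    [[0,0,0],[0,0,0]],
    [[0,0,0],[0,0,0]],
    [[0,0,0],[0,0,0]],
    [[0,0,0],[0,0,0]]
  ],
  "gripper": 0.8
}}

```text
time_s: 20.6
position: [0.5142, -0.2399, 0.0052]
tcp_rot: [[0.114, 0.994, -0.003], [0.994, -0.114, 0.001], [0.001, -0.003, -1.0]]
force: [-0.0, -0.4, 0.3]
opening: 0.643
grasp_force: 0.0
```

Emit:
{"method": "drive_tool", "body": {
  "motion": [
    [[0,0,0],[0,0,0]],
    [[0,0,0],[0,0,0]],
    [[0,0,0],[0,0,0]],
    [[0,0,0],[0,0,0]],
    [[0,0,0],[0,0,0]]
  ]
}}

```text
time_s: 21.1
position: [0.5142, -0.2399, 0.0052]
tcp_rot: [[0.114, 0.994, -0.003], [0.994, -0.114, 0.001], [0.001, -0.003, -1.0]]
force: [1.6, -0.0, 1.3]
opening: 0.792
grasp_force: 0.0
```

Now I'll retreat upward, then go over the jig to look at the blank and the stick.

Emit:
{"method": "drive_tool", "body": {
  "motion": [
    [[0,0,-20],[0,0,0]],
    [[0,0,-40],[0,0,0]],
    [[0,0,-45],[0,0,0]],
    [[0,0,-45],[0,0,0]],
    [[0,0,-45],[0,0,0]]
  ]
}}

```text
time_s: 21.6
position: [0.5144, -0.2399, 0.2019]
tcp_rot: [[0.114, 0.993, -0.003], [0.994, -0.114, 0.002], [0.001, -0.003, -1.0]]
force: [0.3, -0.2, -0.6]
opening: 0.8
grasp_force: 0.0
```

Emit:
{"method": "drive_tool", "body": {
  "motion": [
    [[40,0,-10],[0,0,0]],
    [[45,0,-10],[0,0,0]],
    [[45,0,0],[0,0,0]],
    [[45,0,0],[0,0,0]],
    [[45,0,0],[0,0,0]]
  ]
}}

```text
time_s: 22.1
position: [0.5396, -0.02, 0.2207]
tcp_rot: [[0.114, 0.993, -0.002], [0.993, -0.114, 0.001], [0.001, -0.003, -1.0]]
force: [0.1, 0.2, -0.1]
opening: 0.798
grasp_force: 0.0
```

Emit:
{"method": "drive_tool", "body": {
  "motion": [
    [[45,0,0],[0,0,0]],
    [[25,0,0],[0,0,0]],
    [[0,0,0],[0,0,0]],
    [[0,0,0],[0,0,0]],
    [[0,0,0],[0,0,0]]
  ]
}}

```text
time_s: 22.6
position: [0.5477, 0.0468, 0.2205]
tcp_rot: [[0.115, 0.993, -0.003], [0.993, -0.115, 0.001], [0.001, -0.003, -1.0]]
force: [0.4, 0.1, 0.0]
opening: 0.8
grasp_force: 0.0
```

Run:
```python
from h import *
st=read_state();im=capture('wrist');print(st['time_s'],st['position'])
a=cv2.resize(im[0:200,255:400],None,fx=2.9,fy=2.9,interpolation=2)
b=cv2.resize(capture('scene')[150:300,170:340],None,fx=2,fy=2,interpolation=2)
o=np.zeros((580,a.shape[1]+340,3),np.uint8);o[:580,:a.shape[1]]=a[:580];o[:300,a.shape[1]:]=b
cv2.imwrite('pics/fin.png',o[:,:,::-1]);print(o.shape)
```

```text
22.6 [0.54773197 0.04681256 0.2204528 ]
(580, 760, 3)
```

View pics/fin.png

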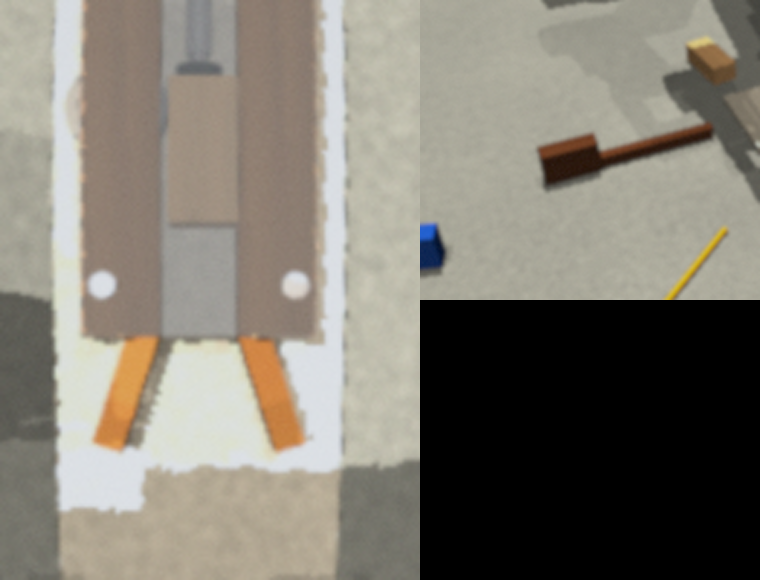

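The blank lies straight in the channel, its front end (row ~75) against the rubber tip (row ~68). The stick stands upright on the bench, its nose at crop pixel (712,130), clear of the jig edge. The job is ready to hand in.

```bash
python3 -c "
from rig import *;print(hand_in())"
```

```text
the job is handed in; nothing more can be done
None
```

I handed the job in at about 23 s: the blank lies straight against the stop after a hold of over a second at about 11.5 N on the stick (an estimated 7–8 N at the stop), and the stick stands upright on the bench, clear of the jig; no verdict came back.

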